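# Feeler gauge down the gap beside the drawer stack

## Robot

A 6-joint arm with a two-finger parallel gripper is mounted at the origin on the work surface. World frame = base frame: x ahead of the robot, y to its left, z up, the work surface at z = 0. Lengths are in m, angles in rad, forces in N, time in s.
With the tool pointing down it reaches from about 0.4 to 0.925 m from the base axis. Payload 3.4 kg.
Tool frame: the origin (TCP) lies at the very end of the fingers, on their centre line; the grasp point (between the pads) lies 19 mm behind it; z points along the fingers, y is the direction in which the jaws open and shut (so a half turn about z gives the same grasp; the last joint's range is limited). The gripper opens to 85 mm and grips with 20 to 120 N. Pads are 22 mm wide; open, the fingers measure 114 mm over their backs; the gripper's body (76 mm by 85 mm) begins 54 mm behind the grasp point. The pads swing forward as they close: fully open they stand 13 mm farther back than shut.
Start: joints at [1.105, 0.307, 1.506, -0, 1.328, -0.073], TCP at [0.22, 0.531, 0.231] pointing down, gripper open.
Joint ranges: [-3.12, 3.12], [-1.05, 2.28], [0.14, 2.33], [-1.42, 4.57], [0.1, 2.73], [-2.68, 2.68]. Speed limits (rad/s): [2.57, 2.57, 3.14, 3.14, 3.14, 3.14].

## Interface

Orientations are given as a unit quaternion [x, y, z, w].
In Python, from bench import robot gives the robot as it stands.
- The arm moves only by the tool jog_arm, never from a script. Its argument "motion" is one flat list of numbers, 5 for each row, row after row: the opening, from 0 (shut) to 1 (fully open), then the shift along the tool's x, y, z in cm, then the turn about the tool's z in degrees. A call has 1 to 8 rows; each row is the pose to reach, as a shift and turn from the pose commanded when the call began, along the tool's axes at that moment; what a row does not reach only later rows make up. A row lasts 1/12 s, in which the tool goes at most 41.7 mm and 7.16 degrees, less where a joint would pass 70% of its speed; a pose out of reach is approached as far as the arm can. A call with a gripper value outside its range is refused whole. The fingers move at their own pace and stop on an object; "squeeze" is the grip in N (left out, the last holds). Time passes only in rows, so rows that repeat a pose let the fingers close. It gives the time, the measured TCP pose, the force and the opening at its end, in the units of the state.
- robot.observe(): the state, without advancing time (a new reading comes with each control period).
- robot.snapshot(name): name is "scene" or "side" or "wrist"; returns (picture, depth): 400x640x3 uint8, red, green, blue; 400x640 float32, m along the optical axis (not along the pixel's ray), 0 where there is no reading.
- robot.camera_model(name): a dict with "K" (3x3 intrinsics, pixels), "k1" (the pictures are not rectified: a ray, as slopes to the right and down, at radius r is drawn at 1 + k1 r^2 times it, then the intrinsics apply), "xyz" and "rotation" of the camera in the world; the wrist camera has in their place "mount" (4x4, takes a point from camera to tool coordinates, whose origin is the TCP and whose axes are the flange's). Camera axes: x right, y up, looking along -z (the intrinsics and any distortion apply to the point x, -y, -z); pixel columns grow to the right and rows downward; lengths in m; the calibration is good to about 2 mm. A picture is of the moment at which its call begins: read the wrist's pose just before it. camera_model takes no time and is no camera call.
- robot.job_done(): hands the job in, once; it reports no verdict.
The state is a dict: "clock": time; "joint_pos": joint angles; "joint_vel": joint speeds; "joint_torque": joint torques, N m; "tcp_pos": TCP position; "ee_rot": TCP orientation; "wrist_force": force on the tool from outside, world axes, zero at the start; "torque": the same for the moment, N m; "grip_width": opening from 0.0 (shut) to 1.0 (fully open).
Only numpy, scipy, OpenCV 4.12 (cv2) and the standard library are available. Lean on these libraries where they do the work, as an engineer would, in place of code of your own. Each camera call takes 0.05 s, during which the arm holds its last target.

## Task

The stack of three clear drawers stands off-centre between two white uprights, leaving a gap on either side of it: one takes the wooden feeler gauge, the other would jam it. Lift the gauge out of its wooden rest by the grip and slide its blade down into the gap where it fits, holding on until its flange is flat on top. Then let go and leave it there.

Things in the scene. Friction and masses are not known exactly. Their poses are not given: they have to be found in the camera images.
- gauge_grip (a point): Centre of the grip of the loose wooden feeler gauge (90 g): upright grip bar x 50, y 25, z 45 mm, under it a flange 60 x 60 x 8 mm, under that the blade pointing down, 60 mm long, 40 wide along x, 10 thick along y. Flange underside 30.5 mm and blade tip 90.5 mm below this point. z up; same if turned half round. At the start the blade hangs in the slot of the rest.
- rest: Fixed birch block, 90 (x) by 80 (y) by 80 mm high, to the robot's left or right; origin at the centre of its underside, z up. In its top a slot, 50 mm along x by 18 mm along y, holds the gauge's blade, with the gauge's flange lying on the block's top and its x axis parallel. Lift the gauge straight up at least 65 mm to clear it.
- bay: Fixed bay around the drawers: base board 12 mm thick and two white uprights 160 mm long (x), 18 thick (y), 135 high, inner faces at y = +85.5 and -85.5 mm. Origin at the centre of its underside on the bench, z up, -x its front with the drawer pulls. The gaps between drawers and uprights run along x, 160 mm long, open at the top.
- drawers: Fixed stack of three clear drawers, 160 (x) by 140 (y) by 123 mm high, on the base board, parallel to the bay, its top level with the uprights' (135 mm above the bench). Origin at the centre of its underside, 10.5 mm off the bay's middle along y, to either side: the gap on the nearer side is 5 mm (blade jams), on the other 26 mm (blade fits), its middle 72.5 mm from the bay's middle.
Things that resemble listed ones, but are neither listed nor needed, are in the scene too. What is shaped like the part that bears gauge_grip but pink or turquoise is not meant.

How it is judged:
On the way:
1. the gauge, still held in the fingers, has its blade at least 35 mm down in the gap (contact force between the fingers and gauge above 0.5 N and z of gauge_grip in the frame of bay below 0.1905 m and (y of gauge_grip in the frame of bay between 0.055 and 0.092 m or y of gauge_grip in the frame of bay between -0.092 and -0.055 m) and x of gauge_grip in the frame of bay between -0.065 and 0.065 m), for 0.1 s.
At the end, for the whole second after the job is handed in: The gauge stands upright (within 10 degrees), released and at rest, with its blade in the gap beside the drawers where it fits, right down: flange on the tops of the drawers and the upright within 10 mm, blade within the length of the gap ((y of gauge_grip in the frame of bay between 0.055 and 0.092 m or y of gauge_grip in the frame of bay between -0.092 and -0.055 m) and x of gauge_grip in the frame of bay between -0.065 and 0.065 m and z of gauge_grip in the frame of bay between 0.15 and 0.1755 m and angle between gauge_grip's own z axis and vertical below 0.175 rad and linear speed of gauge below 0.02 m/s); the robot touches nothing.
It also fails if it takes over 45 s, if anything falls off the work surface, if the arm or the gripper's body presses on something with over 40 N, if the wrist force passes 120 N, or if a joint passes its speed limit or range.

## Working session

There is one attempt and no reset: what is moved stays moved. The work goes in short steps, Python scripts to look and compute and a tool call to move; the robot and the scene stay as the last step left them, time stands still between calls to the robot, and variables do not carry over. Pictures are saved under pics/ and viewed, and the job is handed in when it is done.

Besides the shell and the picture viewer there is one more tool, called after ">>>" in YAML: its name, and indented under it one key for each argument. jog_arm: Moves the arm, as the interface text tells. Its arguments: {"type":"object","properties":{"motion":{"type":"array"},"squeeze":{"type":"number"}},"required":["motion"]}

```bash
ls; mkdir -p pics; cat > h.py <<'E'
import numpy as np, cv2
from bench import robot
from scipy.spatial.transform import Rotation as R
def snap(cam,fn):
    s=robot.observe(); p,d=robot.snapshot(cam); cv2.imwrite('pics/'+fn+'.png',p[:,:,::-1]); np.savez('pics/'+fn+'.npz',p=p,d=d,tp=s['tcp_pos'],tq=s['ee_rot']); return p,d
def pose(cam,tp=None,tq=None):
    m=robot.camera_model(cam)
    if 'mount' in m:
        T=np.eye(4);T[:3,:3]=R.from_quat(tq).as_matrix();T[:3,3]=tp
        T=T@np.array(m['mount']); return m,T[:3,:3],T[:3,3]
    r=np.array(m['rotation']); 
    r=R.from_quat(r).as_matrix() if r.size==4 else r.reshape(3,3)
    return m,r,np.array(m['xyz'])
def rays(m,uv):
    uv=np.array(uv,float).reshape(-1,1,2)
    return cv2.undistortPoints(uv,np.array(m['K']),np.array([m['k1'],0,0,0.]))[:,0]
def pts(cam,fn,uv,depth=None,z=None):
    f=np.load('pics/'+fn+'.npz'); m,r,t=pose(cam,f['tp'],f['tq'])
    uv=np.array(uv,float).reshape(-1,2); s=rays(m,uv)
    dirs=np.c_[s[:,0],-s[:,1],-np.ones(len(s))]@r.T
    if z is not None: k=(z-t[2])/dirs[:,2]
    else: k=f['d'][uv[:,1].astype(int),uv[:,0].astype(int)]
    return t+dirs*k[:,None]
def cloud(cam,fn):
    f=np.load('pics/'+fn+'.npz'); v,u=np.mgrid[0:400,0:640]
    P=pts(cam,fn,np.c_[u.ravel(),v.ravel()]).reshape(400,640,3); P[f['d']<=0]=np.nan; return P
def proj(cam,fn,X):
    f=np.load('pics/'+fn+'.npz'); m,r,t=pose(cam,f['tp'],f['tq'])
    c=(np.array(X)-t)@r; q=np.c_[c[:,0],-c[:,1],-c[:,2]]
    return cv2.projectPoints(q.reshape(-1,1,3),np.zeros(3),np.zeros(3),np.array(m['K'],float),np.array([m['k1'],0,0,0.]))[0][:,0]
E
python3 - <<'E'
from h import *
for c in ['scene','side','wrist']: snap(c,c+'0'); print(robot.camera_model(c))
print(robot.observe())
E
```

```text
pics
{'K': array([[365.6473418 ,   0.        , 319.76233158],
       [  0.        , 365.6473418 , 190.82452241],
       [  0.        ,   0.        ,   1.        ]]), 'k1': -0.04810006885732289, 'xyz': array([0.5806596 , 0.61737103, 0.87443852]), 'rotation': array([0.02159195, 0.34807206, 0.93454329, 0.07077055])}
{'K': array([[373.30010424,   0.        , 324.53512051],
       [  0.        , 373.30010424, 199.24439124],
       [  0.        ,   0.        ,   1.        ]]), 'k1': 0.01696678788682645, 'xyz': array([ 1.0720618 , -0.03012661,  0.84120663]), 'rotation': array([0.2329526 , 0.23695045, 0.65561902, 0.67804961])}
{'K': array([[286.30813588,   0.        , 318.17401987],
       [  0.        , 286.30813588, 192.80191644],
       [  0.        ,   0.        ,   1.        ]]), 'k1': -0.033261075777711244, 'mount': array([[ 2.30795562e-04,  9.53700998e-01,  3.00756302e-01,
         7.59348280e-02],
       [ 9.99999339e-01,  1.18699621e-04, -1.14378104e-03,
         8.98144841e-04],
       [-1.12652478e-03,  3.00756367e-01, -9.53700340e-01,
        -1.42611355e-01],
       [ 0.00000000e+00,  0.00000000e+00,  0.00000000e+00,
         1.00000000e+00]])}
{'clock': 0.15, 'joint_pos': array([ 1.10448503e+00,  3.07423149e-01,  1.50735888e+00,  5.07415303e-06,
        1.32837843e+00, -7.34822087e-02]), 'joint_vel': array([ 0.00016547, -0.00090204, -0.00239057,  0.00072044,  0.00108475,
        0.00107729]), 'joint_torque': array([ 8.54170366e-05, -4.57974672e+01, -2.52219129e+01,  1.66102432e-04,
        8.49948032e-03, -7.18391107e-06]), 'tcp_pos': array([0.21989149, 0.53073631, 0.23058549]), 'ee_rot': array([ 1.95154613e-01,  9.80772177e-01, -7.54865016e-04, -2.11386035e-04]), 'wrist_force': array([-0.21621212, -0.11542901, -0.40951679]), 'torque': array([-0.03965436, -0.01301735,  0.01252265]), 'grip_width': 0.9988713060363107}
```

View pics/scene0.png

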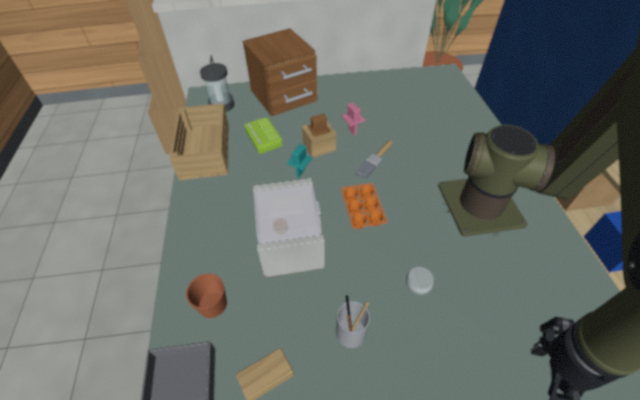

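View pics/side0.png

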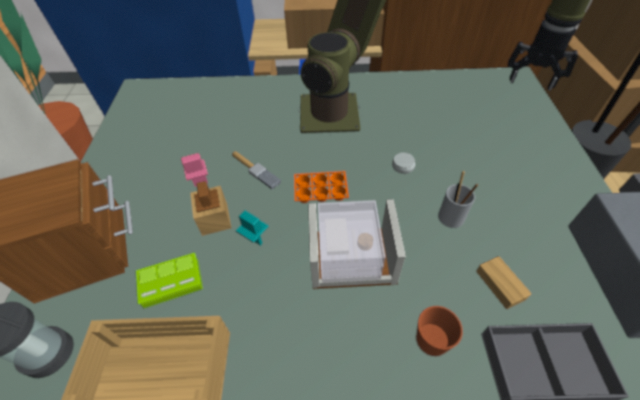

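View pics/wrist0.png

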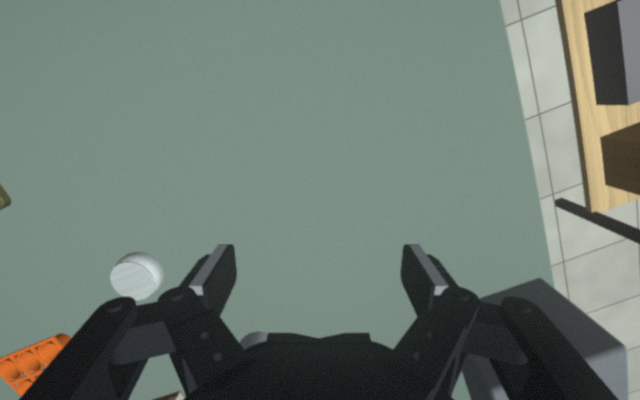

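The scene view shows three candidates for the gauge:
- brown grip in the birch block: scene (319,125), side (203,190)
- pink: scene (354,118), side (195,167)
- turquoise: scene (300,155), side (252,227)

I choose the brown one in the block. The bay is at scene (288,225), side (355,240). The wide gap looks like the one on the right in the side view, around (388,240). I'll check all this in crops and with depth.

```bash
python3 - <<'E'
from h import *
a=cv2.imread('pics/side0.png'); b=cv2.imread('pics/scene0.png')
def crop(im,x,y,w,h,s): return cv2.resize(im[y:y+h,x:x+w],None,fx=s,fy=s,interpolation=cv2.INTER_CUBIC)
cv2.imwrite('pics/c1.png',np.hstack([crop(a,170,140,100,100,4),crop(b,280,85,100,100,4)]))
cv2.imwrite('pics/c2.png',np.hstack([crop(a,300,190,110,110,3.6),crop(b,240,170,110,110,3.6)]))
E
```

```text
(no output)
```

View pics/c1.png

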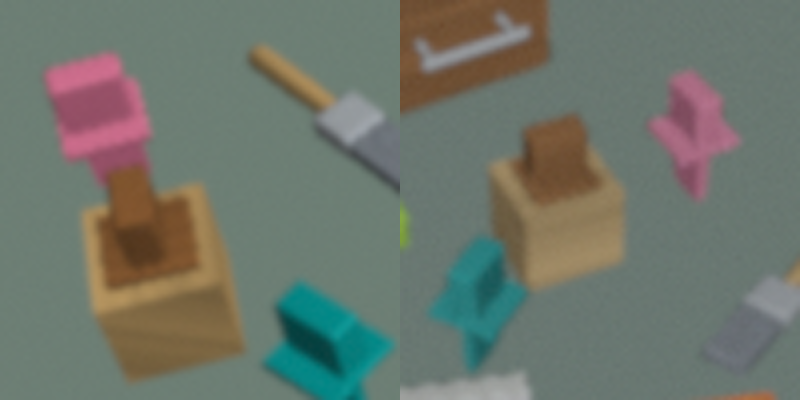

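View pics/c2.png

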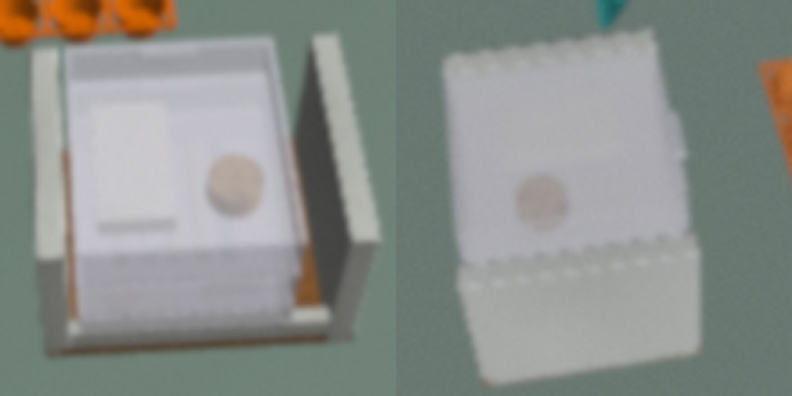

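```bash
python3 - <<'E'
from h import *
np.set_printoptions(precision=3,suppress=True)
# heights map clusters
for cam,fn,box in [('side','side0',(180,140,240,240)),('scene','scene0',(295,105,345,165))]:
    P=cloud(cam,fn)[box[1]:box[3],box[0]:box[2]].reshape(-1,3)
    for lo,hi in [(0.07,0.09),(0.125,0.14)]:
        s=P[(P[:,2]>lo)&(P[:,2]<hi)]; print(fn,lo,len(s),np.median(s,0) if len(s) else '',s.min(0),s.max(0))
for cam,fn,box in [('side','side0',(300,190,410,300)),('scene','scene0',(240,170,335,280))]:
    P=cloud(cam,fn)[box[1]:box[3],box[0]:box[2]].reshape(-1,3)
    s=P[(P[:,2]>.125)&(P[:,2]<.145)]; print(fn,len(s),np.median(s,0),s.min(0),s.max(0))
    print(cv2.minAreaRect(s[:,:2].astype(np.float32)))
E
```

```text
side0 0.07 782 [ 0.464 -0.329  0.079] [ 0.305 -0.414  0.07 ] [ 0.507 -0.283  0.09 ]
side0 0.125 159 [ 0.456 -0.332  0.13 ] [ 0.426 -0.348  0.125] [ 0.48  -0.316  0.133]
scene0 0.07 400 [ 0.468 -0.307  0.081] [ 0.349 -0.404  0.07 ] [ 0.545 -0.186  0.09 ]
scene0 0.125 102 [ 0.452 -0.33   0.133] [ 0.426 -0.351  0.125] [ 0.478 -0.316  0.136]
side0 4621 [0.6   0.029 0.133] [ 0.509 -0.066  0.125] [0.673 0.144 0.138]
((0.5904073119163513, 0.039063408970832825), (0.16175603866577148, 0.2065756767988205), 1.2559256553649902)
scene0 3720 [0.59  0.042 0.135] [ 0.504 -0.067  0.125] [0.671 0.145 0.14 ]
((0.5862646102905273, 0.0386514812707901), (0.16501128673553467, 0.21049416065216064), 1.2680845260620117)
```

The left crop confirms the choice: the brown grip sits in the birch rest, and the pink and turquoise ones lie loose. The right crop suggests a wide gap on world +y, with brown board visible there. Next I'll check the yaws and the gap widths numerically.

```bash
python3 - <<'E'
from h import *
np.set_printoptions(precision=3,suppress=True)
for cam,fn,box in [('side','side0',(180,170,235,240)),('scene','scene0',(295,105,345,165))]:
    P=cloud(cam,fn)[box[1]:box[3],box[0]:box[2]].reshape(-1,3)
    s=P[(P[:,2]>.127)&(P[:,2]<.14)]; print(fn,len(s),cv2.minAreaRect(s[:,:2].astype(np.float32)))
    s=P[(P[:,2]>.077)&(P[:,2]<.092)&(np.hypot(P[:,0]-.453,P[:,1]+.332)<.08)]; print(fn,len(s),cv2.minAreaRect(s[:,:2].astype(np.float32)))
# pixel-based: upright and drawer top edges, side view mid-length (crop coords/3.6+offset)
c=np.array([[33,55],[57,55],[68,55],[275,45],[312,40],[336,40],[38,250],[62,250],[78,245],[303,245],[355,240],[380,240]])/3.6+[300,190]
print(np.c_[c,pts('side','side0',c,z=.135)])
P=cloud('side','side0')
for v in (225,240,250): print(np.c_[np.arange(304,408,2),P[v,304:408:2]][:, [0,2,3]].round(3).tolist())
E
```

```text
side0 147 ((0.45270347595214844, -0.3327995538711548), (0.05166281759738922, 0.024898922070860863), 16.850576400756836)
side0 523 ((0.45374441146850586, -0.3327759802341461), (0.09205153584480286, 0.07908448576927185), 15.83221435546875)
scene0 95 ((0.4518473744392395, -0.3329598903656006), (0.04911370575428009, 0.02973531372845173), 15.382861137390137)
scene0 310 ((0.4510674476623535, -0.3337598741054535), (0.09068223834037781, 0.08338987827301025), 16.07798194885254)
[[309.167 205.278   0.521  -0.063   0.135]
 [315.833 205.278   0.522  -0.047   0.135]
 [318.889 205.278   0.522  -0.039   0.135]
 [376.389 202.5     0.519   0.099   0.135]
 [386.667 201.111   0.516   0.124   0.135]
 [393.333 201.111   0.516   0.14    0.135]
 [310.556 259.444   0.669  -0.06    0.135]
 [317.222 259.444   0.669  -0.046   0.135]
 [321.667 258.056   0.666  -0.036   0.135]
 [384.167 258.056   0.671   0.098   0.135]
 [398.611 256.667   0.669   0.129   0.135]
 [405.556 256.667   0.669   0.144   0.135]]
[[304.0, -0.083, -0.002], [306.0, -0.078, -0.003], [308.0, -0.072, -0.001], [310.0, -0.061, 0.134], [312.0, -
[... 2833 characters left out ...]
018, 0.132], [348.0, 0.022, 0.133], [350.0, 0.026, 0.133], [352.0, 0.031, 0.134], [354.0, 0.035, 0.135], [356.0, 0.039, 0.134], [358.0, 0.044, 0.133], [360.0, 0.048, 0.133], [362.0, 0.053, 0.132], [364.0, 0.057, 0.134], [366.0, 0.061, 0.135], [368.0, 0.065, 0.135], [370.0, 0.07, 0.132], [372.0, 0.074, 0.134], [374.0, 0.079, 0.133], [376.0, 0.083, 0.133], [378.0, 0.087, 0.133], [380.0, 0.092, 0.133], [382.0, 0.097, 0.131], [384.0, 0.123, 0.012], [386.0, 0.125, 0.028], [388.0, 0.125, 0.053], [390.0, 0.125, 0.075], [392.0, 0.126, 0.095], [394.0, 0.125, 0.119], [396.0, 0.127, 0.132], [398.0, 0.131, 0.132], [400.0, 0.135, 0.133], [402.0, 0.14, 0.134], [404.0, 0.177, -0.003], [406.0, 0.182, -0.0]]
```

The gap on world +y is 26 mm (y from .0985 to .1245, middle .1115). The −y gap is about 5 mm. The bay centre is near (.588, .039) with a yaw of 1.3°. The gauge is at (.4525, −.333) with a yaw of about 16° and its top at .133, all as the description says. I'll move toward it, turning clockwise so the last joint stays in range.

```bash
cat >> h.py <<'E'
def go(xyz,jaw,s=None):
    s=s or robot.observe(); r=R.from_quat(s['ee_rot']).as_matrix()
    d=(np.array(xyz)-s['tcp_pos'])@r*100
    cur=np.degrees(np.arctan2(r[1,1],r[0,1])); print('now',s['tcp_pos'].round(4),'jaw',cur.round(2),'cm',d.round(2),'turn cw',round(cur-jaw,2),'t',s['clock'],'F',s['wrist_force'].round(1),'j',s['joint_pos'].round(2),'g',round(s['grip_width'],3))
E
python3 -c "
from h import *
go([.5,.2,.231],-74); go([.4525,-.333,.231],-74)"
```

```text
now [0.2199 0.5307 0.2306] jaw 67.49 cm [-3.854e+01 -1.983e+01 -2.000e-02] turn cw 141.49 t 0.15 F [-0.2 -0.1 -0.4] j [ 1.1   0.31  1.51  0.    1.33 -0.07] g 0.999
now [0.2199 0.5307 0.2306] jaw 67.49 cm [-5.455e+01 -7.089e+01  6.000e-02] turn cw 141.49 t 0.15 F [-0.2 -0.1 -0.4] j [ 1.1   0.31  1.51  0.    1.33 -0.07] g 0.999
```

>>> jog_arm:
  motion: [1, -38.6, -19.8, 0, 57, 1, -38.6, -19.8, 0, 57, 1, -38.6, -19.8, 0, 57, 1, -38.6, -19.8, 0, 57, 1, -38.6, -19.8, 0, 57, 1, -38.6, -19.8, 0, 57, 1, -38.6, -19.8, 0, 57, 1, -38.6, -19.8, 0, 57]
  squeeze: 50

```text
clock: 0.82
tcp_pos: [0.4366, 0.2753, 0.2312]
ee_rot: [0.642, 0.767, -0.0, -0.0]
wrist_force: [0.7, -0.7, -0.4]
grip_width: 0.997
```

```bash
python3 -c "
from h import *
go([.4525,-.333,.231],-74)"
```

```text
now [0.4366 0.2753 0.2312] jaw 10.15 cm [-6.016e+01 -9.150e+00  2.000e-02] turn cw 84.15 t 0.8167 F [ 0.7 -0.7 -0.4] j [0.48 0.23 1.63 0.   1.29 0.3 ] g 0.997
```

>>> jog_arm:
  motion: [1, -60.1, -9.1, 0, 57, 1, -60.1, -9.1, 0, 57, 1, -60.1, -9.1, 0, 57, 1, -60.1, -9.1, 0, 57, 1, -60.1, -9.1, 0, 57, 1, -60.1, -9.1, 0, 57, 1, -60.1, -9.1, 0, 57, 1, -60.1, -9.1, 0, 57]

```text
clock: 1.48
tcp_pos: [0.4462, -0.0579, 0.2313]
ee_rot: [0.93, 0.368, 0.0, -0.0]
wrist_force: [1.2, 0.1, 0.6]
grip_width: 0.999
```

```bash
python3 -c "
from h import *
go([.4525,-.333,.231],-74)"
```

```text
now [ 0.4462 -0.0579  0.2313] jaw -46.86 cm [-18.35  20.5    0.03] turn cw 27.14 t 1.4833 F [1.2 0.1 0.6] j [-0.22  0.13  1.75  0.    1.26  0.59] g 0.999
```

>>> jog_arm:
  motion: [1, -18.35, 20.5, 0, 27, 1, -18.35, 20.5, 0, 27, 1, -18.35, 20.5, 0, 27, 1, -18.35, 20.5, 0, 27, 1, -18.35, 20.5, 0, 27, 1, -18.35, 20.5, 0, 27, 1, -18.35, 20.5, 0, 27, 1, -18.35, 20.5, 0, 27]

```text
clock: 2.15
tcp_pos: [0.4551, -0.337, 0.2308]
ee_rot: [0.99, 0.141, 0.0, 0.002]
wrist_force: [0.6, 0.1, 0.5]
grip_width: 0.999
```

```bash
python3 -c "
from h import *
go([.4525,-.333,.231],-74)
snap('wrist','wrist1')
P=cloud('wrist','wrist1').reshape(-1,3)
near=np.hypot(P[:,0]-.4525,P[:,1]+.333)<.08
for lo,hi in [(.126,.14),(.075,.095)]:
    s=P[near&(P[:,2]>lo)&(P[:,2]<hi)]; print(len(s), np.median(s[:,2]) if len(s) else '', cv2.minAreaRect(s[:,:2].astype(np.float32)) if len(s) else '')
"
```

```text
now [ 0.4551 -0.337   0.2308] jaw -73.76 cm [-0.14 -0.46 -0.02] turn cw 0.24 t 2.15 F [0.6 0.1 0.5] j [-0.71  0.29  1.53 -0.    1.32  0.58] g 0.999
1496 0.13270608153102798 ((0.4537732005119324, -0.3342587351799011), (0.04934285581111908, 0.024807030335068703), 15.604330062866211)
4605 0.0805505302775002 ((0.45333191752433777, -0.3343738913536072), (0.09036047011613846, 0.08015263825654984), 16.102270126342773)
```

View pics/wrist1.png

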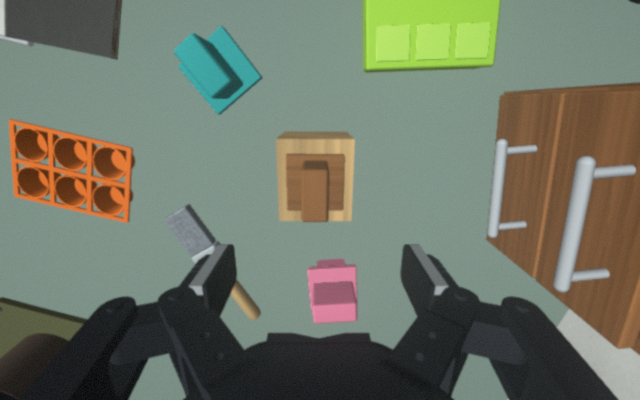

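The wrist view shows the brown grip in the block at (315,190), clear of pink (332,290) and turquoise (218,68). The three cameras agree within 2 mm.

```bash
python3 -c "
from h import *
go([.4532,-.3338,.096],-74)"
```

```text
now [ 0.4546 -0.3339  0.2306] jaw -73.73 cm [-0.13 -0.05 13.46] turn cw 0.27 t 2.2 F [-0.1  0.7  0.1] j [-0.71  0.29  1.53 -0.    1.32  0.58] g 1.0
```

>>> jog_arm:
  motion: [1, -0.1, 0, 4, 0, 1, -0.1, 0, 8, 0, 1, -0.1, 0, 10, 0, 1, -0.1, 0, 11.5, 0, 1, -0.1, 0, 12.5, 0, 1, -0.1, 0, 13.2, 0, 1, -0.1, 0, 13.5, 0, 1, -0.1, 0, 13.5, 0]

```text
clock: 2.87
tcp_pos: [0.454, -0.3309, 0.0963]
ee_rot: [0.99, 0.144, -0.0, -0.0]
wrist_force: [-0.1, 0.1, -0.0]
grip_width: 0.998
```

```bash
python3 -c "
from h import *
go([.4532,-.3338,.096],-74)"
```

```text
now [ 0.454  -0.3309  0.0963] jaw -73.48 cm [-0.16  0.25  0.03] turn cw 0.52 t 2.8667 F [-0.1  0.1 -0. ] j [-0.71  0.42  1.71  0.    1.01  0.58] g 0.998
```

>>> jog_arm:
  motion: [1, -0.1, 0.25, 0, 0.5, 1, -0.1, 0.25, 0, 0.5, 0, -0.1, 0.25, 0, 0.5, 0, -0.1, 0.25, 0, 0.5, 0, -0.1, 0.25, 0, 0.5, 0, -0.1, 0.25, 0, 0.5, 0, -0.1, 0.25, 0, 0.5, 0, -0.1, 0.25, 0, 0.5]
  squeeze: 50

```text
clock: 3.53
tcp_pos: [0.4538, -0.3342, 0.0965]
ee_rot: [0.99, 0.139, 0.0, 0.0]
wrist_force: [0.7, -0.9, 1.6]
grip_width: 0.285
```

>>> jog_arm:
  motion: [0, 0, 0, 0, 0, 0, 0, 0, 0, 0, 0, 0, 0, 0, 0, 0, 0, 0, 0, 0]

```text
clock: 3.87
tcp_pos: [0.4538, -0.3342, 0.0965]
ee_rot: [0.99, 0.139, 0.0, 0.0]
wrist_force: [-0.6, -0.7, 2.8]
grip_width: 0.281
```

The grip reads 24 mm, which matches the 25 mm bar. Lifting.

>>> jog_arm:
  motion: [0, 0, 0, -1, 0, 0, 0, 0, -3, 0, 0, 0, 0, -5.5, 0, 0, 0, 0, -8.5, 0, 0, 0, 0, -11.5, 0, 0, 0, 0, -14, 0, 0, 0, 0, -15.5, 0, 0, 0, 0, -15.5, 0]

```text
clock: 4.53
tcp_pos: [0.4553, -0.3353, 0.2557]
ee_rot: [0.99, 0.139, 0.003, 0.003]
wrist_force: [-0.4, -0.1, -0.1]
grip_width: 0.291
```

```bash
python3 -c "
from h import *
snap('side','side1'); a=cv2.imread('pics/side1.png')[80:300,130:430]; cv2.imwrite('pics/c3.png',cv2.resize(a,None,fx=2.5,fy=2.5))
go([.588,.111,.252],-88.7)"
```

```text
now [ 0.4544 -0.3346  0.2534] jaw -74.0 cm [ 25.13 -39.15   0.06] turn cw 14.7 t 4.5833 F [-0.4 -0.9 -1.8] j [-0.71  0.27  1.5   0.    1.37  0.58] g 0.287
```

View pics/c3.png

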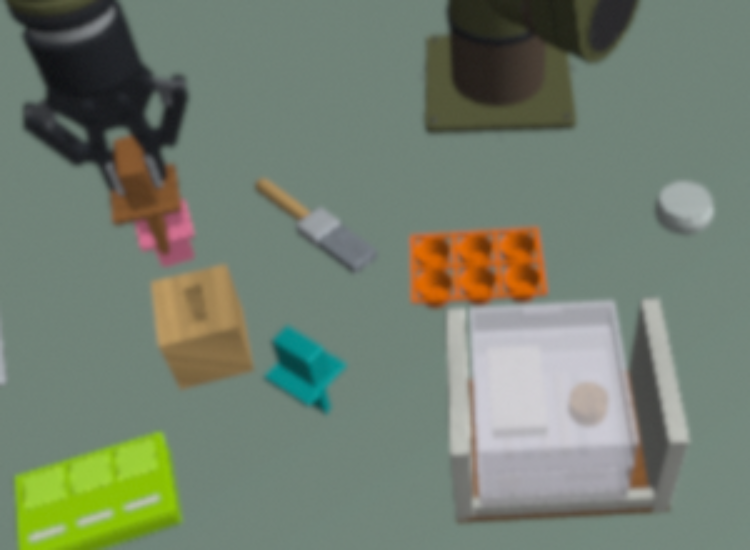

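The gauge is held upright above the empty slot in its rest. The blade tip is at about z .177, which clears the 135 mm tops. Moving it over the wide gap.

>>> jog_arm:
  motion: [0, 1.5, -2.3, 0, 2, 0, 4, -6.2, 0, 4, 0, 6.5, -10.1, 0, 6, 0, 9, -14, 0, 8, 0, 11.5, -17.9, 0, 10, 0, 14, -21.8, 0, 12, 0, 16.5, -25.7, 0, 14.7, 0, 18.5, -28.8, 0, 14.7]

```text
clock: 5.25
tcp_pos: [0.5441, -0.0262, 0.2492]
ee_rot: [1.0, 0.01, -0.002, -0.0]
wrist_force: [0.2, -0.8, -0.4]
grip_width: 0.285
```

```bash
python3 -c "
from h import *
go([.588,.111,.252],-88.7)"
```

```text
now [ 0.5441 -0.0262  0.2492] jaw -88.83 cm [  4.67 -13.62  -0.29] turn cw -0.13 t 5.25 F [ 0.2 -0.8 -0.4] j [-0.13  0.25  1.54 -0.    1.35  1.42] g 0.285
```

>>> jog_arm:
  motion: [0, 1, -3.5, 0, 0, 0, 2, -7, 0, 0, 0, 3, -10, 0, 0, 0, 3.6, -11.5, 0, 0, 0, 3.6, -11.8, 0, 0, 0, 3.6, -11.8, 0, 0, 0, 3.6, -11.8, 0, 0]

```text
clock: 5.83
tcp_pos: [0.5775, 0.0898, 0.2498]
ee_rot: [1.0, 0.011, -0.002, 0.001]
wrist_force: [1.3, 0.3, -0.8]
grip_width: 0.282
```

```bash
python3 -c "
from h import *
go([.588,.1115,.252],-88.7)
snap('side','side2'); snap('wrist','wrist2')
go([.588,.1115,.252],-88.7)
a=cv2.imread('pics/side2.png')[150:290,290:430]; cv2.imwrite('pics/c4.png',cv2.resize(a,None,fx=4,fy=4))
"
```

```text
now [0.5775 0.0898 0.2498] jaw -88.69 cm [ 1.1  -2.15 -0.23] turn cw 0.01 t 5.8333 F [ 1.3  0.3 -0.8] j [ 0.08  0.31  1.46 -0.    1.38  1.63] g 0.282
now [0.5779 0.0891 0.2506] jaw -88.78 cm [ 1.06 -2.22 -0.15] turn cw -0.08 t 5.9333 F [ 0.2  0.3 -0.7] j [ 0.08  0.31  1.45 -0.    1.38  1.63] g 0.289
```

View pics/c4.png

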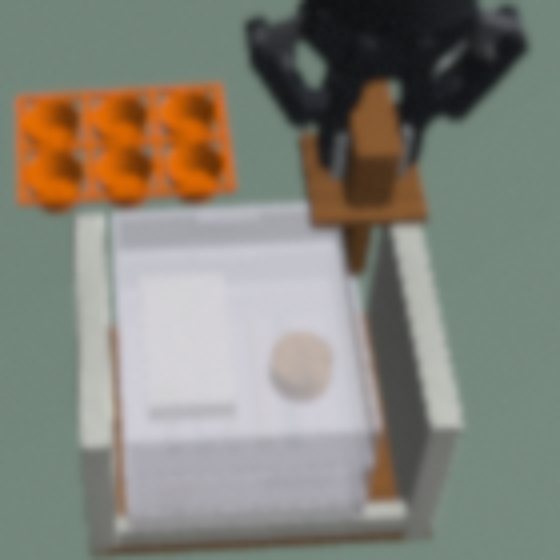

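View pics/wrist2.png

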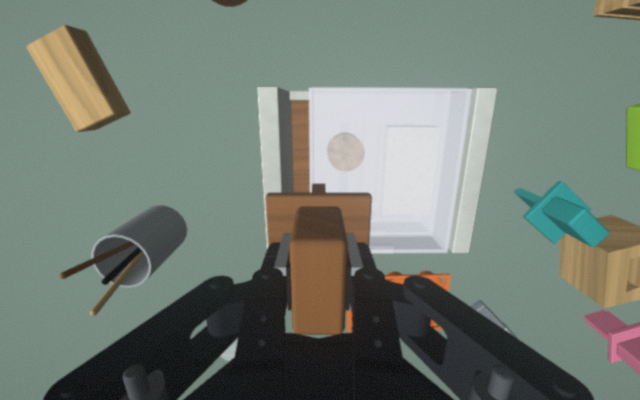

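The gauge hangs about 22 mm short of the gap in y, so each call's shift starts from the measured pose. I'll correct that and also recompute the gap from the wrist depth.

>>> jog_arm:
  motion: [0, 0.5, -1, 0, 0, 0, 1, -2, 0, 0, 0, 1, -2.2, 0, 0, 0, 1, -2.2, 0, 0, 0, 1, -2.2, 0, 0]

```text
clock: 6.35
tcp_pos: [0.5883, 0.1128, 0.2513]
ee_rot: [1.0, 0.012, -0.0, 0.0]
wrist_force: [0.3, 0.1, -1.2]
grip_width: 0.287
```

```bash
python3 -c "
from h import *
np.set_printoptions(precision=4,suppress=True)
go([.588,.1115,.252],-88.7)
P=cloud('wrist','wrist2').reshape(-1,3)
s=P[(P[:,2]>.125)&(P[:,2]<.145)&(abs(P[:,0]-.588)<.1)&(abs(P[:,1]-.04)<.12)]
print(np.median(s[:,2]),cv2.minAreaRect(s[:,:2].astype(np.float32)))
for x0 in (.56,.6,.64):
  t=s[abs(s[:,0]-x0)<.008]; y=np.sort(t[:,1]); g=np.diff(y); i=np.argsort(g)[-2:]; print(x0,[(y[k],y[k+1]) for k in i],y[0],y[-1])
snap('wrist','wrist3'); snap('side','side3')
f=np.load('pics/wrist3.npz')
P=cloud('wrist','wrist3').reshape(-1,3); tp=f['tp']; print(tp)
q=P[(P[:,2]>.15)&(P[:,2]<.30)&(np.hypot(P[:,0]-tp[0],P[:,1]-tp[1])<.06)]
h,e=np.histogram(q[:,2],np.arange(.15,.30,.004)); print(np.c_[e[:-1],h])
a=cv2.imread('pics/side3.png')[150:290,290:430]; cv2.imwrite('pics/c5.png',cv2.resize(a,None,fx=4,fy=4))
"
```

```text
now [0.5883 0.1128 0.2513] jaw -88.68 cm [-0.03  0.13 -0.07] turn cw 0.02 t 6.35 F [ 0.3  0.1 -1.2] j [ 0.12  0.33  1.42 -0.    1.39  1.67] g 0.287
0.13486847603094024 ((0.5903862714767456, 0.0388052761554718), (0.16016510128974915, 0.20745237171649933), 1.268396258354187)
0.56 [(np.float64(-0.046879763016594425), np.float64(-0.04271986357044512)), (np.float64(0.03832804786086568), np.float64(0.13972707245406146))] -0.06522670765751822 0.1416836602487561
0.6 [(np.float64(-0.045042864769157406), np.float64(-0.04108501782572603)), (np.float64(0.09798350237011777), np.float64(0.12428641903385926))] -0.06428691906497101 0.1423338682042964
0.64 [(np.float64(-0.044672196414060686), np.float64(-0.04060470867905282)), (np.float64(0.09944502869552498), np.float64(0.12529020587356138))] -0.0631397373172738 0.1435986399164909
[0.5883 0.1128 0.2513]
[[   0.15     0.   ]
 [   0.154    0.   ]
 [   0.158    0.   ]
 [   0.162    0.   ]
 [   0.166    0.   ]
 [   0.17     0.   ]
 [   0.174    0.   ]
 [   0.178   12.   ]
 [   0.182   15.   ]
 [   0.186   20.   ]
 [   0.19    21.   ]
 [   0.194   26.   ]
 [   0.198   19.   ]
 [   0.202   11.   ]
 [   0.206    0.   ]
 [   0.21     0.   ]
 [   0.214    0.   ]
 [   0.218    0.   ]
 [   0.222    0.   ]
 [   0.226    0.   ]
 [   0.23     0.   ]
 [   0.234  113.   ]
 [   0.238  689.   ]
 [   0.242 2463.   ]
 [   0.246  110.   ]
 [   0.25   116.   ]
 [   0.254  174.   ]
 [   0.258  256.   ]
 [   0.262  309.   ]
 [   0.266  323.   ]
 [   0.27   395.   ]
 [   0.274  401.   ]
 [   0.278  451.   ]
 [   0.282  627.   ]
 [   0.286 5624.   ]
 [   0.29   290.   ]
 [   0.294  696.   ]]
```

View pics/c5.png

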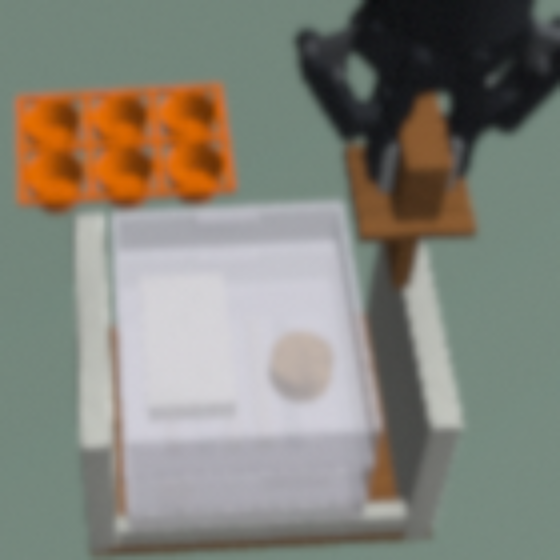

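View pics/wrist3.png

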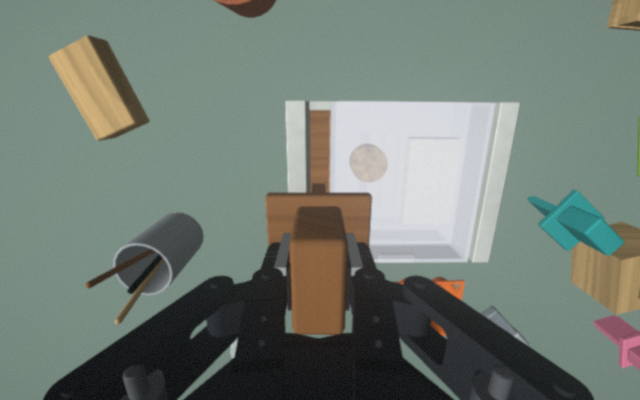

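```bash
python3 -c "
from h import *
np.set_printoptions(precision=4,suppress=True)
P=cloud('wrist','wrist3').reshape(-1,3); tp=np.load('pics/wrist3.npz')['tp']
n=np.hypot(P[:,0]-tp[0],P[:,1]-tp[1])<.06
for lo,hi in [(.176,.206),(.238,.246),(.284,.29)]:
  q=P[n&(P[:,2]>lo)&(P[:,2]<hi)]; print(lo,q.min(0),q.max(0),q.mean(0),(np.percentile(q,2,axis=0)+np.percentile(q,98,axis=0))/2)
go([.590,.1112,.180],-88.7)
"
```

```text
0.176 [0.6068 0.1086 0.1806] [0.6079 0.1186 0.2037] [0.6074 0.1136 0.1924] [0.6074 0.1136 0.1918]
0.238 [0.5851 0.0829 0.238 ] [0.6184 0.1437 0.246 ] [0.6073 0.1136 0.2424] [0.6038 0.1135 0.2415]
0.284 [0.5623 0.0927 0.284 ] [0.613  0.1333 0.29  ] [0.5909 0.1133 0.2875] [0.5886 0.1133 0.2871]
now [0.5881 0.1126 0.2513] jaw -88.7 cm [0.19 0.14 7.13] turn cw 0.0 t 6.45 F [ 0.9  0.  -1. ] j [ 0.12  0.33  1.42 -0.    1.39  1.67] g 0.287
```

The blade is upright at y .1136 and the gap middle is at .1112 (same camera), so I'll shift −2.3 mm in y while starting down. The full descent should be about 9.9 cm, to TCP z ≈ .152.

>>> jog_arm:
  motion: [0, 0, 0.23, 0, 0, 0, 0, 0.23, 1, 0, 0, 0, 0.23, 2, 0, 0, 0, 0.23, 3, 0, 0, 0, 0.23, 4, 0, 0, 0, 0.23, 4.8, 0, 0, 0, 0.23, 4.8, 0, 0, 0, 0.23, 4.8, 0]

```text
clock: 7.12
tcp_pos: [0.5877, 0.1103, 0.2022]
ee_rot: [1.0, 0.011, -0.001, 0.0]
wrist_force: [0.1, 0.1, -0.2]
grip_width: 0.287
```

```bash
python3 -c "
from h import *
go([.588,.1103,.152],-88.7)
snap('side','side4')
a=cv2.imread('pics/side4.png')[150:290,290:430]; cv2.imwrite('pics/c6.png',cv2.resize(a,None,fx=4,fy=4))
go([.588,.1103,.152],-88.7)
"
```

```text
now [0.5877 0.1103 0.2022] jaw -88.7 cm [ 0.04 -0.    5.02] turn cw -0.0 t 7.1167 F [ 0.1  0.1 -0.2] j [0.11 0.36 1.5  0.   1.28 1.66] g 0.287
now [0.5883 0.1104 0.203 ] jaw -88.71 cm [-0.03  0.    5.1 ] turn cw -0.01 t 7.1667 F [ 0.1  0.  -0.2] j [0.11 0.36 1.5  0.   1.28 1.66] g 0.291
```

View pics/c6.png

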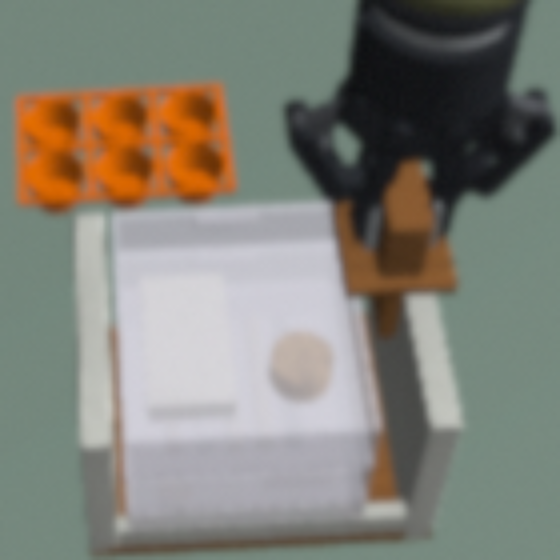

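The blade is entering between the drawers and the upright with no contact force. Continuing down gently.

>>> jog_arm:
  motion: [0, 0, 0, 1, 0, 0, 0, 0, 2, 0, 0, 0, 0, 3, 0, 0, 0, 0, 3.8, 0, 0, 0, 0, 4.3, 0, 0, 0, 0, 4.6, 0, 0, 0, 0, 4.6, 0, 0, 0, 0, 4.6, 0]

```text
clock: 7.83
tcp_pos: [0.5884, 0.1103, 0.1572]
ee_rot: [1.0, 0.011, -0.0, 0.0]
wrist_force: [-0.3, 0.4, -0.7]
grip_width: 0.285
```

```bash
python3 -c "
from h import *
go([.588,.1103,.152],-88.7)"
```

```text
now [0.5884 0.1103 0.1572] jaw -88.71 cm [-0.04  0.    0.52] turn cw -0.01 t 7.8333 F [-0.3  0.4 -0.7] j [ 0.11  0.4   1.56 -0.    1.18  1.66] g 0.285
```

>>> jog_arm:
  motion: [0, 0, 0, 0.1, 0, 0, 0, 0, 0.2, 0, 0, 0, 0, 0.3, 0, 0, 0, 0, 0.4, 0, 0, 0, 0, 0.45, 0, 0, 0, 0, 0.5, 0, 0, 0, 0, 0.5, 0, 0, 0, 0, 0.5, 0]

```text
clock: 8.5
tcp_pos: [0.5883, 0.1103, 0.1523]
ee_rot: [1.0, 0.011, -0.0, -0.0]
wrist_force: [0.7, 0.3, -1.2]
grip_width: 0.287
```

```bash
python3 -c "
from h import *
snap('side','side5');snap('wrist','wrist5')
go([.588,.1103,.152],-88.7)
P=cloud('wrist','wrist5').reshape(-1,3); tp=np.load('pics/wrist5.npz')['tp']
n=(abs(P[:,0]-tp[0]-.022)<.007)&(abs(P[:,1]-tp[1])<.025)
print('flange top',np.median(P[n&(P[:,2]<.16),2]))
n=(abs(P[:,0]-tp[0])<.02)&(abs(P[:,1]-tp[1])<.008)
print('grip top',np.median(P[n,2]))
a=cv2.imread('pics/side5.png')[150:290,290:430]; cv2.imwrite('pics/c7.png',cv2.resize(a,None,fx=4,fy=4))"
```

```text
now [0.5883 0.1104 0.1523] jaw -88.7 cm [-0.03  0.    0.03] turn cw -0.0 t 8.6 F [-0.2 -0.5 -1.8] j [ 0.11  0.41  1.56 -0.    1.17  1.66] g 0.287
flange top 0.14339846261341696
grip top 0.2286248373690764
```

View pics/c7.png

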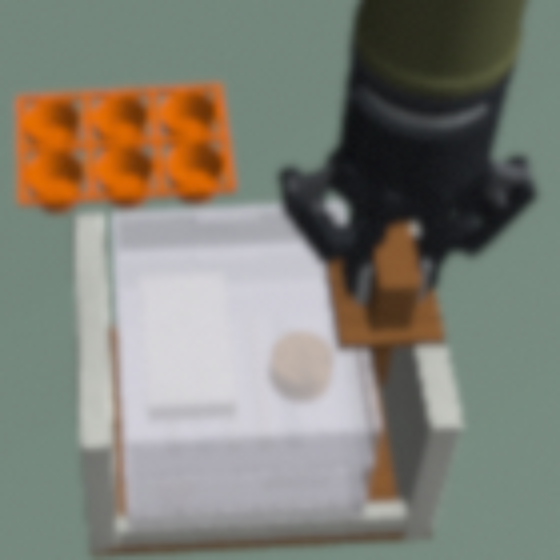

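The flange top reads .1434, against .143 when seated. I'll press about 1 mm further to feel the contact.

>>> jog_arm:
  motion: [0, 0, 0, 0.05, 0, 0, 0, 0, 0.1, 0, 0, 0, 0, 0.1, 0, 0, 0, 0, 0.1, 0]

```text
clock: 8.93
tcp_pos: [0.5884, 0.1103, 0.1515]
ee_rot: [1.0, 0.011, 0.0, -0.0]
wrist_force: [-0.9, -0.4, 1.9]
grip_width: 0.285
```

>>> jog_arm:
  motion: [0, 0, 0, 0.05, 0, 0, 0, 0, 0.1, 0, 0, 0, 0, 0.1, 0, 0, 0, 0, 0.1, 0]

```text
clock: 9.27
tcp_pos: [0.5884, 0.1103, 0.1515]
ee_rot: [1.0, 0.011, 0.0, -0.0]
wrist_force: [-2.3, 0.2, 6.4]
grip_width: 0.289
```

Contact is confirmed: 6 N upward and no further descent. Releasing.

>>> jog_arm:
  motion: [0.6, 0, 0, 0, 0, 0.6, 0, 0, 0, 0, 0.6, 0, 0, 0, 0, 0.8, 0, 0, 0, 0, 0.8, 0, 0, 0, 0, 0.8, 0, 0, 0, 0]

```text
clock: 9.77
tcp_pos: [0.5882, 0.1103, 0.1501]
ee_rot: [1.0, 0.011, -0.0, 0.0]
wrist_force: [0.4, 0.7, 0.1]
grip_width: 0.801
```

```bash
python3 -c "
from h import *
go([.588,.1103,.152],-88.7)"
```

```text
now [0.5882 0.1103 0.1501] jaw -88.71 cm [-0.02  0.   -0.19] turn cw -0.01 t 9.7667 F [0.4 0.7 0.1] j [0.11 0.41 1.57 0.   1.17 1.66] g 0.801
```

The gripper is open to 0.8 with no force on the wrist. Backing straight up.

>>> jog_arm:
  motion: [0.8, 0, 0, -1, 0, 0.8, 0, 0, -3, 0, 0.8, 0, 0, -5, 0, 0.8, 0, 0, -8, 0, 0.8, 0, 0, -11, 0, 0.8, 0, 0, -13, 0, 0.8, 0, 0, -14, 0, 0.8, 0, 0, -14, 0]

```text
clock: 10.43
tcp_pos: [0.5899, 0.1106, 0.2938]
ee_rot: [1.0, 0.011, 0.003, -0.0]
wrist_force: [0.0, 0.0, 0.6]
grip_width: 0.8
```

```bash
python3 -c "
from h import *
np.set_printoptions(precision=4,suppress=True)
snap('side','side6');snap('wrist','wrist6');snap('scene','scene6')
go([.588,.1103,.29],-88.7)
for c in ('side','wrist'):
  P=cloud(c,c+'6').reshape(-1,3); n=np.hypot(P[:,0]-.588,P[:,1]-.111)<.05
  for lo,hi in [(.183,.195),(.139,.149)]:
    q=P[n&(P[:,2]>lo)&(P[:,2]<hi)]; print(c,len(q),np.median(q,0),cv2.minAreaRect(q[:,:2].astype(np.float32)), 'zrange',np.percentile(q[:,2],[5,95]))
a=cv2.imread('pics/side6.png')[150:290,290:430]; b=cv2.imread('pics/wrist6.png'); cv2.imwrite('pics/c8.png',np.hstack([cv2.resize(a,(400,400)),cv2.resize(b,(400,400))]))"
```

```text
now [0.5873 0.1102 0.2889] jaw -88.7 cm [ 0.07 -0.01 -0.11] turn cw -0.0 t 10.5833 F [-0.2  0.3 -0.3] j [ 0.11  0.3   1.36 -0.    1.48  1.66] g 0.798
side 211 [0.5891 0.1105 0.186 ] ((0.5882312655448914, 0.11058653146028519), (0.024874001741409302, 0.05060305818915367), 89.94336700439453) zrange [0.184  0.1878]
side 317 [0.5975 0.0983 0.1414] ((0.5878129005432129, 0.1110338568687439), (0.061887938529253006, 0.059750013053417206), 1.4026293754577637) zrange [0.1395 0.1446]
wrist 1442 [0.5897 0.1107 0.1876] ((0.5881552696228027, 0.11082863062620163), (0.049836620688438416, 0.024781590327620506), 2.2058098316192627) zrange [0.1858 0.1888]
wrist 1802 [0.5946 0.1114 0.1428] ((0.5886543393135071, 0.11071248352527618), (0.05904434248805046, 0.06002988666296005), 1.167693853378296) zrange [0.1414 0.144 ]
```

View pics/c8.png

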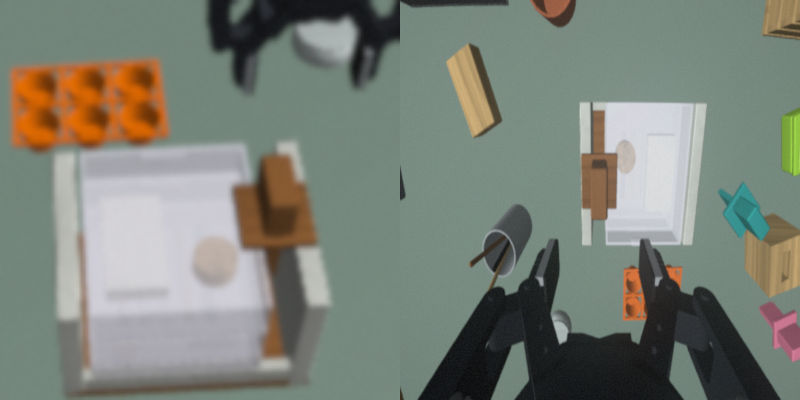

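Both views show the gauge seated upright in the wide gap. The grip top is at .1876 (grip centre ≈ .165) and the flange top at .143, level. The gripper is clear of everything.

```bash
python3 -c "
from h import *
robot.job_done(); print('done')"
```

```text
the job is handed in; nothing more can be done
done
```

I lifted the brown gauge out of its birch rest and lowered its blade into the 26 mm gap on the robot's left (+y) side of the drawers. I held it until the flange touched down, then released it, backed the gripper off and handed in at about 10.6 s.

- **Seating:** the wrist force rose to about 6 N upward and the descent stopped, so I took the flange as seated before opening the fingers.
- **Last position check:** the side and wrist cameras agree within about 2 mm. The gauge is at about (0.588, 0.111), within 1 mm of the gap's middle line. The grip centre is at about 0.165 m and the flange top at about 0.143 m, against the expected 0.1655 and 0.143.
- **Upright and clear:** the gauge stands upright and level, and the open gripper is about 14 cm above where it let go, with no force on the wrist.
- **Failures or disagreements:** none failed. On the way to the gap, one move stopped about 22 mm short in y because I had worked out the remaining distance from the wrong start pose. I corrected that before lowering.

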